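# Turn the tile-sample leaf and clip it against the breeze

### The arm

A 6-joint arm with a two-finger parallel gripper is mounted at the origin on the work surface. World frame = base frame: x ahead of the robot, y to its left, z up, the work surface at z = 0. Lengths are in m, angles in rad, forces in N, time in s.
With the tool pointing down it reaches from about 0.35 to 0.775 m from the base axis. Payload 5.5 kg.
Tool frame: the origin (TCP) lies between the finger pads; the fingertips stand 17 mm ahead of it and the grasp point (between the pads) lies 2 mm behind it (env.finger_overhang is the distance from the TCP to the fingertips, in m); z points along the fingers, y is the direction in which the jaws open and shut (so a half turn about z gives the same grasp; the last joint's range is limited). The gripper opens to 85 mm and grips with 20 to 120 N. Pads are 22 mm wide; open, the fingers measure 114 mm over their backs; the gripper's body (76 mm by 85 mm) begins 54 mm behind the grasp point. The pads swing forward as they close: fully open they stand 13 mm farther back than shut.
Start: joints at [0.984, 0.313, 0.046, 1.304, 0, 1.431], TCP at [0.248, 0.519, 0.21] pointing down, gripper open.
Joint ranges: [-2.76, 2.76], [-0.86, 1.69], [-1.03, 1.26], [-2.2, 2.34], [-1.47, 1.5], [-3.14, 3.14]. Speed limits (rad/s): [2.57, 2.57, 3.14, 3.14, 3.14, 3.14].

### API

Orientations are given as a unit quaternion [w, x, y, z].
In Python, from workcell import env gives the robot as it stands. The module is installed in compiled form; this text tells all that it offers.
- The arm moves only by the tool arm_command, never from a script. Its argument "moves" is a list of rows, each a list of 5 numbers: the closure, from 0 (fully open) to 1 (shut), then the shift along the tool's x, y, z in mm, then the turn about the tool's z in rad. In form: [[fingers, dx, dy, dz, turn], ...]. A call has 1 to 12 rows; each row is the pose to reach, as a shift and turn from the pose commanded when the call began, along the tool's axes at that moment; what a row does not reach only later rows make up. A row lasts 1/10 s, in which the tool goes at most 50 mm and 8.59 degrees, less where a joint would pass 70% of its speed; a pose out of reach is approached as far as the arm can. A call with a gripper value outside its range is refused whole. The fingers move at their own pace and stop on an object; "squeeze" is the grip in N (left out, the last holds). Time passes only in rows, so rows that repeat a pose let the fingers close. It gives the time, the measured TCP pose, the force and the opening at its end, in the units of the state.
- env.get_state(): the state, without advancing time (a new reading comes with each control period).
- env.read_camera(name): name is "scene" or "top"; returns (picture, depth): 420x560x3 uint8, blue, green, red; 420x560 float32, m along the optical axis (not along the pixel's ray), 0 where there is no reading.
- env.get_calibration(name): a dict with "fx", "fy", "cx", "cy" (pixels), "pose" (4x4, takes a point from camera to world coordinates). Camera axes: x right, y down, z forward; pixel columns grow to the right and rows downward; lengths in m; the calibration is good to about 2 mm. A picture is of the moment at which its call begins. get_calibration takes no time and is no camera call.
- env.hand_in(): hands the job in, once; it reports no verdict.
The state is a dict: "clock": time; "joint_pos": joint angles; "qvel": joint speeds; "tau": joint torques, N m; "tcp_pos": TCP position; "orientation": TCP orientation; "wrist_force": force on the tool from outside, world axes, zero at the start; "ft_torque": the same for the moment, N m; "finger_gap": finger opening in m.
Only numpy, scipy, OpenCV 4.12 (cv2) and the standard library are available. Lean on these libraries where they do the work, as an engineer would, in place of code of your own. Each camera call takes 0.05 s, during which the arm holds its last target. There are 200 camera calls.

### The job

In the open sample binder, turn the stiff top leaf from the right-hand pages over the rings so that it lies flat on the left with its blue samples showing; lower it rather than letting it slap down. Then fold both yellow wind clips fully down over the leaf, pressing gently, and leave the other things on the table where they are.

Things in the scene. Friction and masses are not known exactly. Their poses are not given: they have to be found in the camera images.
- binder: open sample ring binder, fixed; blue covers 200 mm along the spine x 364 mm across, 4 mm thick. Origin on the table under the spine's middle; x along the spine (roughly away from the robot), y towards the left cover, z up. Three 62 mm steel rings at x = -50, 0, 50 mm. On each cover a fixed page stack, top 40 mm above the table, 140 mm along x, from 20 to 135 mm off the spine
- leaf (a joint): stiff white top leaf, 4 mm thick, 140 mm along the spine, 18 to 165 mm from its axis (binder x line at y = 0, z = 45 mm). 0: flat on the right, terracotta samples up; pi/2: upright; pi: flat on the left, blue samples up. 0.12 kg (varies by a third), friction 0.03 Nm: stands by itself near upright, falls with a slap from beyond 15 to 25 degrees off upright unless supported
- leaf_edge (a point): middle of the leaf's free edge, at mid thickness, 165 mm from the leaf's axis. Along this edge runs a colour band (orange on the first face, blue on the other). When flat, the edge overhangs the page stack by 30 mm and its underside is 39 mm clear of the cover, on either side
- clip_near (a joint): yellow wind clip on the left cover, at the end nearer the robot: bar 62 mm long, 26 wide, 6 thick. Hinge parallel to binder y at binder x = -84, y = 120, z = 53 mm. 0: folded flat over the leaf, pointing to binder +x, top face 56 mm above the table; pi/2: upright; more: leaning away from the leaf. Friction 0.12 Nm, stays where left, firm stop at 0
- clip_far (a joint): the other yellow wind clip, a mirror image at the far end: hinge at binder x = +84, y = 120, z = 53 mm, pointing to binder -x when folded flat (0). Same size, friction and stop
- clip_near_tip (a point): free end of the near clip, mid thickness, 62 mm from its hinge
- clip_far_tip (a point): free end of the far clip, mid thickness, 62 mm from its hinge
- speaker: bystander: small black portable speaker, 70 x 180 x 75 mm with a 14 mm aluminium knob on top; origin at the centre of its underside. Leave alone
- sugar_bowl: bystander: white lidded ceramic sugar bowl, 94 mm across, 93 mm tall; origin at the centre of its underside. Leave alone
- cup: bystander: yellow plastic cup, 76 mm across, 95 mm tall; origin at the centre of its underside. Leave alone
- succulent: bystander: small succulent in a terracotta pot, 80 mm across, about 80 mm tall; origin at the centre of its underside. Leave alone
- trivet: bystander: round cork trivet, 180 mm across, 10 mm thick; origin at the centre of its underside. Leave alone
- opener: bystander: flat stainless bottle opener, 140 mm long along its x, 8 mm thick; origin at the centre of its underside. Leave alone
- coasters: bystander: square stack of marble coasters, 95 x 95 x 20 mm; origin at the centre of its underside. Leave alone

How it is judged:
By the outcome, as a careful person would: the job done as asked, in the order asked, and still so for the second after the job is handed in, with the robot touching nothing.
It also fails if it takes over 66 s, if anything falls off the work surface, if the arm or the gripper's body presses on something with over 40 N, if the wrist force passes 120 N, or if a joint passes its speed limit or range.

## Working session

There is one attempt and no reset: what is moved stays moved. The work goes in short steps, Python scripts to look and compute and a tool call to move; the robot and the scene stay as the last step left them, time stands still between calls to the robot, and variables do not carry over. Pictures are saved under pics/ and viewed, about 8 in all and at most 12, crops included, and the job is handed in when it is done.

Besides the shell and the picture viewer there is one more tool, called after "Request:" as name(argument=value, ...) on one line, values as JSON. arm_command: Moves the arm, as the interface text tells. Its arguments: {"type":"object","properties":{"moves":{"type":"array","items":{"type":"array","items":{"type":"number"}}},"squeeze":{"type":"number"}},"required":["moves"]}

```bash
mkdir -p pics; python3 - <<'E'
from workcell import env
import cv2,numpy as np
s=env.get_state();print({k:np.round(v,3) for k,v in s.items()})
for n in("scene","top"):
    p,d=env.read_camera(n);c=env.get_calibration(n);cv2.imwrite(f"pics/{n}0.png",p);np.savez(f"{n}0.npz",p=p,d=d)
    print(n,c["fx"],c["fy"],c["cx"],c["cy"],np.round(c["pose"],4).tolist())
E
```

```text
{'clock': np.float64(0.0), 'joint_pos': array([ 0.984,  0.314,  0.045,  1.304, -0.   ,  1.431]), 'qvel': array([ 0.   ,  0.001, -0.001, -0.   ,  0.002,  0.001]), 'tau': array([ 1.0000e-03, -4.8063e+01,  2.9853e+01,  1.9000e-02, -0.0000e+00,
        0.0000e+00]), 'tcp_pos': array([0.248, 0.518, 0.21 ]), 'orientation': array([-0.   ,  0.222,  0.975, -0.001]), 'wrist_force': array([ 0.509, -0.463, -0.449]), 'ft_torque': array([-0.019,  0.021,  0.023]), 'finger_gap': np.float64(0.085)}
scene 473.2789539428327 473.2789539428327 280.37917480010196 209.22571938202847 [[-0.1931, 0.6851, -0.7024, 1.6343], [0.9812, 0.1314, -0.1416, 0.2142], [-0.0047, -0.7165, -0.6976, 1.1157], [0.0, 0.0, 0.0, 1.0]]
top 462.5688485473417 462.5688485473417 276.15159454278654 205.68431615709255 [[0.0037, -0.9972, 0.0746, 0.4966], [-0.9999, -0.0028, 0.0118, -0.033], [-0.0115, -0.0746, -0.9971, 1.344], [0.0, 0.0, 0.0, 1.0]]
```

View pics/scene0.png

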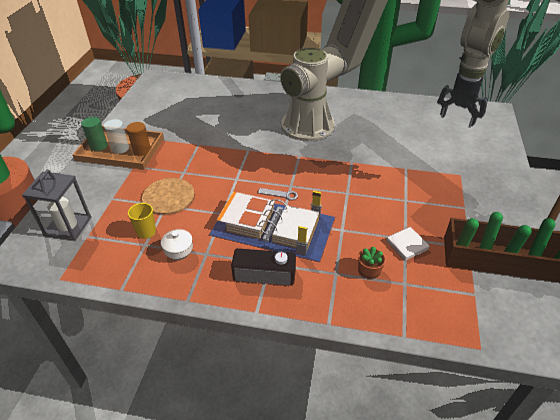

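View pics/top0.png

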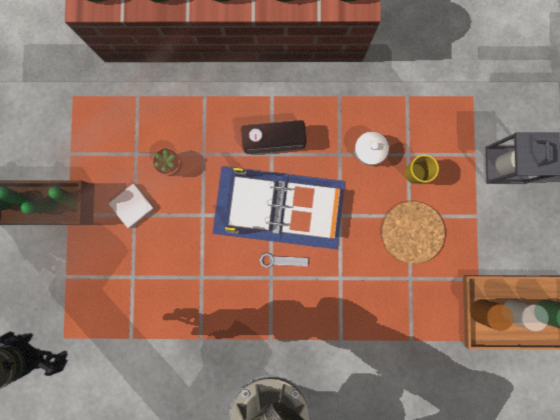

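The top view shows the binder centred near (278,208). The leaf with its orange band is on the right (335,215). The clips are upright near (238,171) and (231,230), the speaker is just beyond at (275,137), and the opener is on the near side at (285,261).

```bash
cat > h.py <<'E'
import numpy as np,cv2
from workcell import env
def ray(n,uv,z):
    c=env.get_calibration(n);P=c["pose"];uv=np.atleast_2d(uv).astype(float)
    d=np.c_[(uv[:,0]-c["cx"])/c["fx"],(uv[:,1]-c["cy"])/c["fy"],np.ones(len(uv))]@P[:3,:3].T
    return P[:3,3]+d*((z-P[2,3])/d[:,2])[:,None]
def cloud(n,d):
    c=env.get_calibration(n);v,u=np.mgrid[:420,:560]
    q=np.stack([(u-c["cx"])/c["fx"]*d,(v-c["cy"])/c["fy"]*d,d],-1)
    return q@c["pose"][:3,:3].T+c["pose"][:3,3]
def hsv(p,lo,hi): return cv2.inRange(cv2.cvtColor(p,cv2.COLOR_BGR2HSV),lo,hi)
E
python3 - <<'E'
from h import *
f=np.load("top0.npz");p,d=f["p"],f["d"]
m=np.zeros((420,560),np.uint8);m[155:255,205:355]=255
b=hsv(p,(105,90,40),(130,255,255))&m
c=max(cv2.findContours(b,0,2)[0],key=cv2.contourArea);r=cv2.boxPoints(cv2.minAreaRect(c))
R=ray("top",r,.004);ctr=R.mean(0);print("cover",r.tolist(),R.round(4).tolist(),ctr.round(4),[np.linalg.norm(R[i]-R[i-1]).round(4) for i in range(4)])
e=[R[i]-R[i-1] for i in range(4)];L=max(e,key=np.linalg.norm);L=L if L[1]>0 else -L
yaw=np.arctan2(-L[0],L[1]);print("yaw",yaw)
for n in("top","scene"):
    f=np.load(n+"0.npz");p,d=f["p"],f["d"];P=cloud(n,d)
    rel=P-[ctr[0],ctr[1],0];B=np.stack([rel[...,0]*np.cos(yaw)+rel[...,1]*np.sin(yaw),-rel[...,0]*np.sin(yaw)+rel[...,1]*np.cos(yaw),P[...,2]],-1)
    near=(abs(B[...,0])<.13)&(abs(B[...,1])<.2)&(d>0)
    for nm,lo,hi in(("yellow",(22,140,90),(34,255,255)),("orange",(10,150,150),(20,255,255))):
        mm=hsv(p,lo,hi)*near.astype(np.uint8)
        k,lab,st,ce=cv2.connectedComponentsWithStats(mm)
        for i in range(1,k):
            if st[i,4]>12:
                q=B[lab==i];print(n,nm,st[i,:].tolist(),"med",np.median(q,0).round(3),"lo",np.percentile(q,5,axis=0).round(3),"hi",np.percentile(q,95,axis=0).round(3))
    cv2.imwrite(f"pics/{n}0c.png",cv2.resize(p[160:260,205:355] if n=="top" else p[180:300,205:345],None,fx=5,fy=5,interpolation=2))
print("robot at start")
E
```

```text
cover [[213.3924102783203, 232.29627990722656], [222.11549377441406, 167.74534606933594], [344.47564697265625, 184.28050231933594], [335.7525634765625, 248.83143615722656]] [[0.5189, 0.1644, 0.004], [0.7077, 0.1415, 0.004], [0.6598, -0.2157, 0.004], [0.4726, -0.1893, 0.004]] [ 0.5898 -0.0248  0.004 ] [np.float64(0.3567), np.float64(0.1901), np.float64(0.3604), np.float64(0.189)]
yaw -0.13323849566004708
top yellow [234, 168, 9, 3, 23] med [0.081 0.122 0.114] lo [0.079 0.111 0.109] hi [0.085 0.132 0.118]
top yellow [226, 227, 9, 4, 28] med [-0.079  0.121  0.113] lo [-0.083  0.109  0.082] hi [-0.076  0.13   0.119]
top orange [331, 189, 8, 49, 145] med [ 0.005 -0.157  0.047] lo [-0.057 -0.16   0.042] hi [ 0.067 -0.153  0.052]
scene yellow [313, 191, 8, 3, 14] med [-0.077  0.123  0.116] lo [-0.081  0.114  0.113] hi [-0.075  0.134  0.119]
scene yellow [313, 196, 8, 10, 62] med [-0.076  0.123  0.083] lo [-0.081  0.114  0.065] hi [-0.073  0.134  0.098]
scene yellow [298, 226, 9, 17, 115] med [0.087 0.126 0.091] lo [0.083 0.114 0.064] hi [0.09  0.136 0.115]
scene orange [217, 191, 20, 30, 102] med [ 0.009 -0.154  0.048] lo [-0.058 -0.16   0.044] hi [ 0.071 -0.149  0.052]
robot at start
```

View pics/scene0c.png

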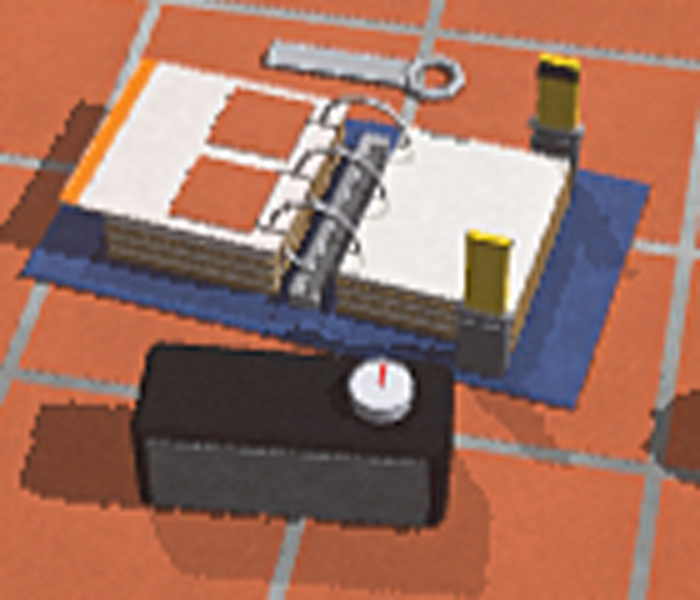

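```bash
cat >> h.py <<'E'
O=np.array([.593,-.025]);YAW=-.133
EX=np.array([np.cos(YAW),np.sin(YAW)]);EY=np.array([-EX[1],EX[0]])
from scipy.spatial.transform import Rotation as Ro
def Rt(s): q=s["orientation"];return Ro.from_quat([q[1],q[2],q[3],q[0]]).as_matrix()
def now():
    s=env.get_state();p=s["tcp_pos"];r=p[:2]-O;M=Rt(s);psi=np.arctan2(M[1,1],M[0,1])-YAW
    f=s["wrist_force"]
    print("t",round(float(s["clock"]),2),"binder mm",(np.array([r@EX,r@EY,p[2]])*1e3).round(1),"psi",round(psi,3),"F binder",np.round([f[:2]@EX,f[:2]@EY,f[2]],1),"gap",round(float(s["finger_gap"]),4),"q5",round(s["joint_pos"][5],2))
    return s,M,psi
def plan(pts,psi_t=None):
    "pts binder mm -> tool shifts mm from present measured pose"
    s,M,psi=now()
    if psi_t is not None: print("turn",round((psi-psi_t+np.pi/2)%np.pi-np.pi/2,3))
    for b in pts:
        b=np.array(b)/1e3;w=np.r_[O+b[0]*EX+b[1]*EY,b[2]]
        print(b*1e3,"->",(M.T@(w-s["tcp_pos"])*1e3).round(1))
E
python3 -c "
from h import *
plan([(0,-195,150),(0,-195,50)],0)"
```

```text
t 0.1 binder mm [-413.8  492.6  209.6] psi 1.257 F binder [0.2 0.  0.5] gap 0.0855 q5 1.43
turn 1.257
[   0. -195.  150.] -> [-605.9 -526.2   60.3]
[   0. -195.   50.] -> [-605.9 -526.   160.3]
```

Request:
arm_command(moves=[[1,-606,-526,10,1.257],[1,-606,-526,10,1.257],[1,-606,-526,10,1.257],[1,-606,-526,10,1.257],[1,-606,-526,10,1.257],[1,-606,-526,10,1.257],[1,-606,-526,10,1.257],[1,-606,-526,10,1.257],[1,-606,-526,10,1.257],[1,-606,-526,10,1.257],[1,-606,-526,10,1.257],[1,-606,-526,10,1.257]], squeeze=30)

```text
clock: 1.3
tcp_pos: [0.4873, -0.0339, 0.2027]
orientation: [-0.0, 0.753, 0.658, 0.0]
wrist_force: [1.7, 0.9, 0.2]
finger_gap: -0.0002
```

```bash
python3 -c "
from h import *
plan([(0,-195,150),(0,-195,50)],0)"
```

```text
t 1.3 binder mm [-103.6  -22.8  202.7] psi -0.0 F binder [1.5 1.2 0.2] gap -0.0002 q5 1.47
turn -0.0
[   0. -195.  150.] -> [-172.1  103.6   52.6]
[   0. -195.   50.] -> [-172.2  103.6  152.6]
```

Request:
arm_command(moves=[[1,-172,104,10,0],[1,-172,104,10,0],[1,-172,104,10,0],[1,-172,104,10,0],[1,-172,104,50,0],[1,-172,104,100,0],[1,-172,104,140,0],[1,-172,104,140,0],[1,-172,104,140,0]])

```text
clock: 2.2
tcp_pos: [0.5668, -0.2158, 0.0627]
orientation: [-0.001, 0.753, 0.659, -0.0]
wrist_force: [0.4, -0.4, 1.2]
finger_gap: -0.0002
```

```bash
python3 - <<'E'
from h import *
plan([(0,-195,50),(0,-176,50)],0)
p,d=env.read_camera("scene");cv2.imwrite("pics/s1.png",cv2.resize(p[120:300,170:370],None,fx=4,fy=3.3,interpolation=2))
P=cloud("scene",d)
now()
E
```

```text
t 2.2 binder mm [  -0.7 -192.5   62.7] psi 0.0 F binder [ 0.4 -0.3  1.2] gap -0.0002 q5 1.21
turn 0.0
[   0. -195.   50.] -> [-2.5  0.7 12.7]
[   0. -176.   50.] -> [16.5  0.7 12.8]
t 2.25 binder mm [   1.  -193.1   64.6] psi 0.0 F binder [0.6 0.1 1.1] gap 0.0 q5 1.21
```

View pics/s1.png

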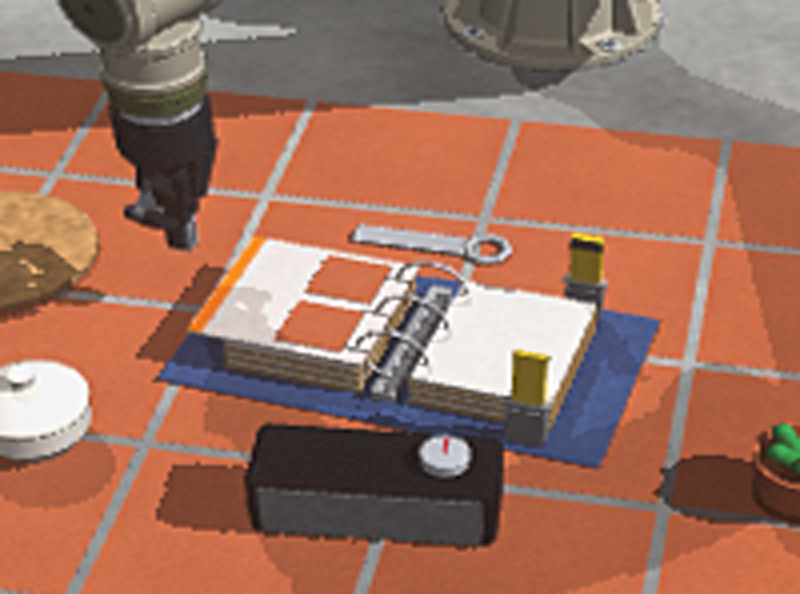

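The gripper is shut and hangs just outside the orange edge, with its tips at crop (185,240). Next I lower it and feel for the edge.

Request:
arm_command(moves=[[1,0,0,13,0],[1,4,0,13,0],[1,8,0,13,0],[1,11,0,13,0],[1,13,0,13,0],[1,13,0,13,0]])

```text
clock: 2.85
tcp_pos: [0.5694, -0.2029, 0.0503]
orientation: [0.0, 0.752, 0.659, 0.0]
wrist_force: [0.1, 0.0, 0.5]
finger_gap: 0.0003
```

```bash
python3 -c "
from h import *
now()"
```

```text
t 2.85 binder mm [   0.2 -179.4   50.3] psi 0.001 F binder [0.1 0.  0.5] gap 0.0003 q5 1.23
```

Request:
arm_command(moves=[[1,1.5,0,0,0],[1,3,0,0,0],[1,4,0,0,0],[1,4,0,0,0]])

```text
clock: 3.25
tcp_pos: [0.5697, -0.1992, 0.0499]
orientation: [-0.0, 0.753, 0.659, 0.0]
wrist_force: [-0.4, -0.2, 0.1]
finger_gap: -0.0004
```

```bash
python3 -c "
from h import *
now()"
```

```text
t 3.25 binder mm [  -0.  -175.7   49.9] psi 0.0 F binder [-0.3 -0.3  0.1] gap -0.0004 q5 1.23
```

Request:
arm_command(moves=[[1,1,0,0,0],[1,2,0,0,0],[1,3,0,0,0],[1,3,0,0,0]])

```text
clock: 3.65
tcp_pos: [0.5701, -0.1961, 0.0499]
orientation: [-0.0, 0.752, 0.659, 0.0]
wrist_force: [-0.6, -0.2, 0.8]
finger_gap: 0.0001
```

```bash
python3 -c "
from h import *
now()"
```

```text
t 3.65 binder mm [  -0.  -172.7   49.9] psi 0.0 F binder [-0.6 -0.3  0.8] gap 0.0001 q5 1.24
```

Request:
arm_command(moves=[[1,1,0,0,0],[1,2,0,0,0],[1,3,0,0,0],[1,3,0,0,0]])

```text
clock: 4.05
tcp_pos: [0.5705, -0.1932, 0.0499]
orientation: [-0.0, 0.752, 0.659, 0.0]
wrist_force: [0.2, -0.2, -0.8]
finger_gap: -0.0002
```

```bash
python3 -c "
from h import *
now()"
```

```text
t 4.05 binder mm [  -0.  -169.7   49.9] psi 0.0 F binder [ 0.2 -0.2 -0.8] gap -0.0002 q5 1.24
```

Request:
arm_command(moves=[[1,1,0,0,0],[1,2,0,0,0],[1,3,0,0,0],[1,3,0,0,0]])

```text
clock: 4.45
tcp_pos: [0.5709, -0.1902, 0.0499]
orientation: [-0.0, 0.752, 0.659, 0.0]
wrist_force: [-0.1, 0.2, 1.0]
finger_gap: 0.0001
```

```bash
python3 -c "
from h import *
now()
f=np.load('top0.npz');m=hsv(f['p'],(10,150,150),(20,255,255));m[:180]=0;m[245:]=0;m[:,:320]=0;m[:,350:]=0
v,u=np.nonzero(m);w=ray('top',np.c_[u,v],.047)[:,:2]-O
print('band bx',np.percentile(w@EX,[1,99]),'by',np.percentile(w@EY,[1,50,99]))"
```

```text
t 4.45 binder mm [  -0.  -166.7   49.9] psi 0.0 F binder [-0.1  0.2  1. ] gap 0.0001 q5 1.25
band bx [-0.06512639  0.06927444] by [-0.16138657 -0.15698514 -0.15255095]
```

```bash
python3 -c "
from h import *
print(env.finger_overhang)
p,d=env.read_camera('scene');cv2.imwrite('pics/s2.png',cv2.resize(p[170:260,190:310],None,fx=6,fy=6,interpolation=2))"
```

```text
0.017
```

View pics/s2.png

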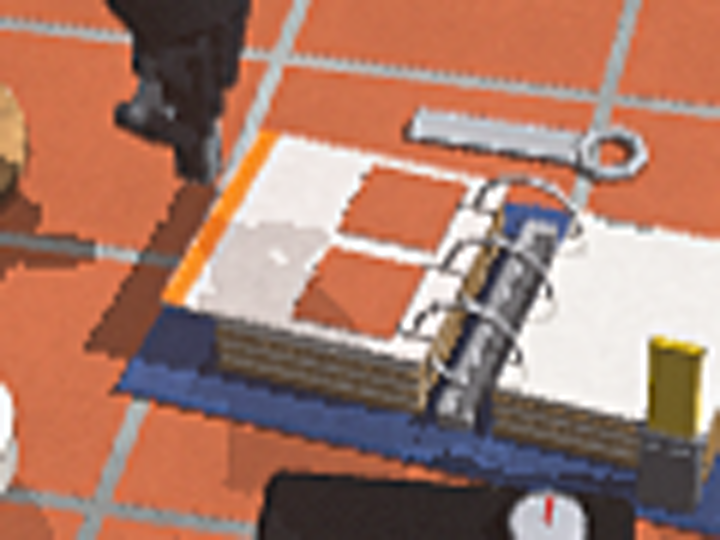

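```bash
python3 -c "
from h import *
def proj(n,b):
    c=env.get_calibration(n);b=np.array(b)/1e3;w=np.r_[O+b[0]*EX+b[1]*EY,b[2]];q=np.linalg.inv(c['pose'])@np.r_[w,1]
    return np.array([q[0]/q[2]*c['fx']+c['cx'],q[1]/q[2]*c['fy']+c['cy']])
for b in [(0,-167,33),(0,-167,50),(0,-162,47),(-70,-162,47),(70,-162,47)]: print(b,proj('scene',b).round(1),((proj('scene',b)-[190,170])*6).round(0))
p,d=env.read_camera('scene');P=cloud('scene',d)
for v in range(192,206,2):
  print(v,[(( (P[v,u,:2]-O)@EX*1e3).round(),((P[v,u,:2]-O)@EY*1e3).round(),(P[v,u,2]*1e3).round()) for u in (219,222,225,228)])
"
```

```text
(0, -167, 33) [223.7 207.4] [202. 224.]
(0, -167, 50) [223.3 203.7] [200. 202.]
(0, -162, 47) [224.8 204.7] [209. 208.]
(-70, -162, 47) [233.1 191.1] [259. 126.]
(70, -162, 47) [215.9 219.1] [155. 295.]
192 [(np.float64(44.0), np.float64(-153.0), np.float64(144.0)), (np.float64(24.0), np.float64(-154.0), np.float64(126.0)), (np.float64(5.0), np.float64(-153.0), np.float64(109.0)), (np.float64(-107.0), np.float64(-201.0), np.float64(0.0))]
194 [(np.float64(44.0), np.float64(-154.0), np.float64(134.0)), (np.float64(27.0), np.float64(-153.0), np.float64(120.0)), (np.float64(2.0), np.float64(-155.0), np.float64(98.0)), (np.float64(-97.0), np.float64(-196.0), np.float64(1.0))]
196 [(np.float64(18.0), np.float64(-169.0), np.float64(99.0)), (np.float64(15.0), np.float64(-160.0), np.float64(99.0)), (np.float64(5.0), np.float64(-155.0), np.float64(91.0)), (np.float64(-90.0), np.float64(-193.0), np.float64(-2.0))]
198 [(np.float64(13.0), np.float64(-173.0), np.float64(85.0)), (np.float64(16.0), np.float64(-161.0), np.float64(91.0)), (np.float64(7.0), np.float64(-154.0), np.float64(86.0)), (np.float64(-81.0), np.float64(-190.0), np.float64(-3.0))]
200 [(np.float64(-54.0), np.float64(-211.0), np.float64(5.0)), (np.float64(4.0), np.float64(-168.0), np.float64(70.0)), (np.float64(10.0), np.float64(-154.0), np.float64(79.0)), (np.float64(-22.0), np.float64(-160.0), np.float64(49.0))]
202 [(np.float64(-47.0), np.float64(-208.0), np.float64(3.0)), (np.float64(-52.0), np.float64(-199.0), np.float64(2.0)), (np.float64(-56.0), np.float64(-190.0), np.float64(0.0)), (np.float64(-12.0), np.float64(-155.0), np.float64(50.0))]
204 [(np.float64(-35.0), np.float64(-203.0), np.float64(6.0)), (np.float64(-46.0), np.float64(-197.0), np.float64(-2.0)), (np.float64(-47.0), np.float64(-186.0), np.float64(-0.0)), (np.float64(-3.0), np.float64(-151.0), np.float64(51.0))]
```

```bash
python3 -c "
from h import *
f=np.load('scene0.npz');P=cloud('scene',f['d'])
m=(np.linalg.norm(P[...,:2]-[.248,.518],axis=-1)<.08)&(P[...,2]>.08)
q=P[m];i=np.argsort(q[:,2]);print(len(q),q[i[[0,5,20,50]]].round(3),q[:,2].max())
p,d=env.read_camera('scene');P=cloud('scene',d);s,_,_=now()
m=(np.linalg.norm(P[...,:2]-s['tcp_pos'][:2],axis=-1)<.06)&(P[...,2]>.054)
q=P[m];i=np.argsort(q[:,2]);print(s['tcp_pos'],len(q),q[i[[0,5,10,20,50,100,200]]].round(3),np.argwhere(m)[i[:3]])
T,d2=env.read_camera('top');P=cloud('top',d2);m=(np.linalg.norm(P[...,:2]-s['tcp_pos'][:2],axis=-1)<.2);q=P[m];print('top max',q[:,2].max())
cv2.imwrite('pics/t2.png',T)
cv2.imwrite('pics/s3.png',p[100:260,150:350])
"
```

```text
4013 [[0.22  0.485 0.247]
 [0.272 0.563 0.248]
 [0.232 0.466 0.256]
 [0.225 0.484 0.265]] 0.6535118183995792
t 4.6 binder mm [   0.  -166.8   49.9] psi -0.0 F binder [ 0.3 -0.   0.1] gap -0.0 q5 1.25
[ 0.57089841 -0.19036159  0.04990888] 5000 [[ 0.554 -0.148  0.054]
 [ 0.58  -0.183  0.076]
 [ 0.579 -0.2    0.081]
 [ 0.59  -0.189  0.088]
 [ 0.581 -0.18   0.103]
 [ 0.601 -0.178  0.131]
 [ 0.528 -0.171  0.157]] [[201 237]
 [210 235]
 [215 223]]
top max 1.3439675767792223
```

Depth shows the fingertips about 40 mm higher than the reported TCP height implies. The start pose shows the same offset, and there has been no contact yet. I'll back off, lower by 38 mm while watching the force, and check.

Request:
arm_command(moves=[[1,-22,0,0,0],[1,-22,0,0,0],[1,-22,0,10,0],[1,-22,0,20,0],[1,-22,0,30,0],[1,-22,0,35,0],[1,-22,0,35,0]])

```text
clock: 5.35
tcp_pos: [0.567, -0.2112, 0.0133]
orientation: [-0.001, 0.752, 0.659, -0.0]
wrist_force: [-0.5, -0.8, 0.3]
finger_gap: 0.0002
```

```bash
python3 -c "
from h import *
s,_,_=now()
p,d=env.read_camera('scene');P=cloud('scene',d)
m=(np.linalg.norm(P[...,:2]-s['tcp_pos'][:2],axis=-1)<.06)&(P[...,2]>.012)
w=P-np.r_[O,0];B=np.stack([w[...,:2]@EX,w[...,:2]@EY,P[...,2]],-1)
m=(abs(B[...,1]+.19)<.025)&(abs(B[...,0])<.04)&(B[...,2]>.012)
q=B[m];i=np.argsort(q[:,2]);print(len(q),(q[i[[0,3,6,10,20,40]]]*1e3).round())
cv2.imwrite('pics/s3.png',cv2.resize(p[150:260,180:310],None,fx=5,fy=5,interpolation=2))
"
```

```text
t 5.35 binder mm [  -1.1 -188.    13.3] psi 0.0 F binder [-0.4 -0.8  0.3] gap 0.0002 q5 1.21
1492 [[   6. -181.   36.]
 [   7. -184.   40.]
 [  -3. -177.   43.]
 [  10. -193.   45.]
 [  10. -192.   54.]
 [   7. -181.   64.]]
```

View pics/s3.png

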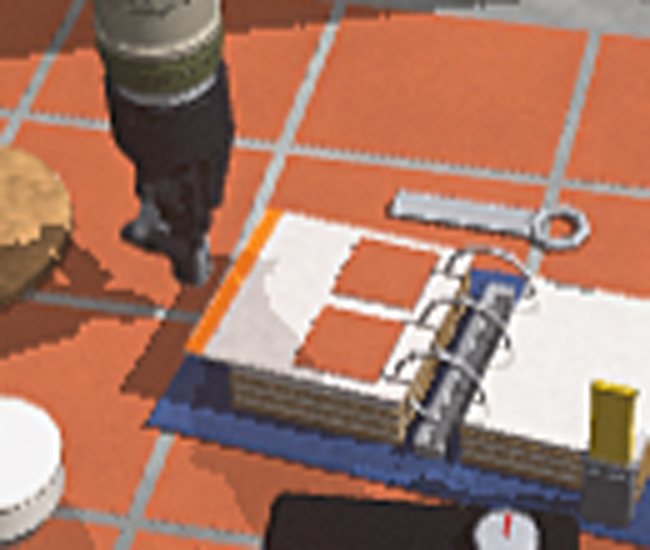

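No force at a reported z of 13 mm, and the tips are visible at about 36 mm. So the real tip height is the reported z plus 23 mm, and I'll use that. Now I push in to find the edge.

Request:
arm_command(moves=[[1,4,0,4,0],[1,9,0,4,0],[1,12,0,4,0],[1,14,0,4,0],[1,14,0,4,0]])

```text
clock: 5.9
tcp_pos: [0.57, -0.1979, 0.0112]
orientation: [0.0, 0.752, 0.659, 0.0]
wrist_force: [0.0, 0.3, -0.5]
finger_gap: -0.0002
```

```bash
python3 -c "
from h import *
now()"
```

```text
t 5.9 binder mm [   0.2 -174.4   11.2] psi 0.001 F binder [-0.   0.3 -0.5] gap -0.0002 q5 1.24
```

Request:
arm_command(moves=[[1,1,0,0,0],[1,2,0,0,0],[1,3,0,0,0],[1,3,0,0,0]])

```text
clock: 6.3
tcp_pos: [0.5702, -0.1964, 0.0111]
orientation: [0.001, 0.753, 0.658, -0.001]
wrist_force: [-1.0, -4.2, -0.4]
finger_gap: 0.0001
```

```bash
python3 -c "
from h import *
now()"
```

```text
t 6.3 binder mm [ 1.000e-01 -1.729e+02  1.110e+01] psi -0.001 F binder [-0.4 -4.3 -0.4] gap 0.0001 q5 1.24
```

Request:
arm_command(moves=[[1,2,0,0,0],[1,2,0,-3,0],[1,2,0,-6,0],[1,2,0,-10,0],[1,2.5,0,-15,0],[1,3.5,0,-20,0],[1,3.5,0,-20,0]])

```text
clock: 7.0
tcp_pos: [0.5704, -0.1951, 0.032]
orientation: [0.002, 0.753, 0.658, -0.002]
wrist_force: [-3.0, -10.2, 0.4]
finger_gap: 0.0001
```

```bash
cat >> h.py <<'E'
def leaf():
    "leaf angle from scene depth: points in slab |bx|<.065 above the hinge"
    p,d=env.read_camera('scene');P=cloud('scene',d);w=P-np.r_[O,0];B=np.stack([w[...,:2]@EX,w[...,:2]@EY,P[...,2]],-1)
    for nm,lo,hi in(("orange",(10,150,110),(20,255,255)),("blue",(95,90,80),(130,255,255))):
        m=(hsv(p,lo,hi)>0)&(abs(B[...,0])<.075)&(B[...,2]>.044)&(d>0)&(np.hypot(B[...,1],B[...,2]-.045)>.13)
        if m.sum()>8: q=np.median(B[m],0);print(nm,m.sum(),(q*1e3).round(),"angle deg",np.degrees(np.arctan2(q[2]-.047,-q[1])).round(1))
    return p
E
python3 -c "
from h import *
now();leaf()"
```

```text
t 7.0 binder mm [   0.2 -171.6   32. ] psi -0.002 F binder [ -1.6 -10.5   0.4] gap 0.0001 q5 1.25
orange 136 [  -8. -151.   70.] angle deg 8.6
```

Request:
arm_command(moves=[[1,1,0,-7,0],[1,2.5,0,-14,0],[1,4,0,-22,0],[1,6,0,-29,0],[1,8.5,0,-36,0],[1,12,0,-46,0],[1,17,0,-56,0],[1,22.5,0,-66,0],[1,29,0,-75,0],[1,36,0,-84,0],[1,42,0,-91,0],[1,42,0,-91,0]])

```text
clock: 8.25
tcp_pos: [0.5772, -0.1507, 0.1239]
orientation: [0.002, 0.753, 0.658, 0.001]
wrist_force: [-0.1, -3.1, 3.3]
finger_gap: 0.0001
```

```bash
python3 -c "
from h import *
now();leaf()"
```

```text
t 8.25 binder mm [   1.  -126.7  123.9] psi -0.0 F binder [ 0.3 -3.1  3.3] gap 0.0001 q5 1.31
orange 130 [  -7. -106.  159.] angle deg 46.5
```

Request:
arm_command(moves=[[1,10,0,-9,0],[1,20,0,-18,0],[1,31,0,-27,0],[1,41,0,-33,0],[1,51,0,-37,0],[1,60,0,-40,0],[1,69,0,-42,0],[1,78,0,-43,0],[1,86,0,-44,0],[1,94,0,-44,0],[1,102,0,-44,0],[1,106,0,-44,0]])

```text
clock: 9.5
tcp_pos: [0.5903, -0.0443, 0.1657]
orientation: [-0.0, 0.752, 0.659, -0.0]
wrist_force: [0.1, -0.2, 0.2]
finger_gap: -0.0001
```

```bash
python3 -c "
from h import *
now();p=leaf();cv2.imwrite('pics/s4.png',cv2.resize(p[100:270,180:350],None,fx=3.5,fy=3.5,interpolation=2))"
```

```text
t 9.5 binder mm [ -0.2 -19.5 165.7] psi 0.001 F binder [ 0.1 -0.2  0.2] gap -0.0001 q5 1.49
orange 73 [-15.  -2. 205.] angle deg 89.3
```

View pics/s4.png

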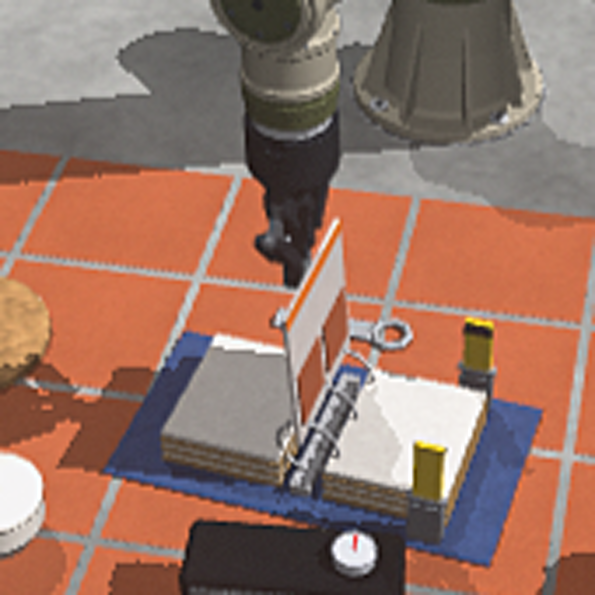

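The leaf is upright at about 89° and the arm is clear of it on the right. Next I raise the hand, turn the jaws across the leaf and open to a narrow gap.

Request:
arm_command(moves=[[1,-6,0,0,0],[1,-6,0,-40,0],[0.75,-6,0,-62,-0.15],[0.75,2,0,-62,-0.3],[0.75,10,0,-62,-0.45],[0.75,22,0,-62,-0.6],[0.75,22,0,-62,-0.75],[0.75,22,0,-62,-0.9],[0.75,22,0,-62,-1.05],[0.75,22,0,-62,-1.2],[0.75,22,0,-62,-1.35],[0.75,22,0,-62,-1.5]])

```text
clock: 10.75
tcp_pos: [0.5932, -0.0242, 0.2278]
orientation: [-0.0, 0.099, 0.995, -0.0]
wrist_force: [0.6, -0.1, 0.4]
finger_gap: 0.0211
```

Request:
arm_command(moves=[[0.75,0,0,0,-0.07],[0.75,0,0,0,-0.07]])

```text
clock: 10.95
tcp_pos: [0.5932, -0.0241, 0.2278]
orientation: [-0.0, 0.067, 0.998, -0.0]
wrist_force: [-0.1, 0.7, -0.0]
finger_gap: 0.0215
```

```bash
python3 -c "
from h import *
now();p=leaf();cv2.imwrite('pics/s5.png',cv2.resize(p[100:270,180:350],None,fx=3.5,fy=3.5,interpolation=2))
P=cloud('scene',env.read_camera('scene')[1]);w=P-np.r_[O,0];B=np.stack([w[...,:2]@EX,w[...,:2]@EY,P[...,2]],-1)
m=(abs(B[...,1])<.05)&(abs(B[...,0])<.03)&(B[...,2]>.215)&(B[...,2]<.3)
q=B[m];i=np.argsort(q[:,2]);print(len(q),(q[i[[0,3,6,10,20,40,80]]]*1e3).round())
"
```

```text
t 10.95 binder mm [1.000e-01 9.000e-01 2.278e+02] psi 1.569 F binder [-0.2  0.7 -0. ] gap 0.0215 q5 -0.04
orange 64 [-12.  -1. 203.] angle deg 89.7
179 [[ -8. -10. 249.]
 [  3.  -9. 251.]
 [ 11.  -9. 253.]
 [  4.  19. 255.]
 [  5. -11. 259.]
 [ 10. -21. 264.]
 [  8.  27. 275.]]
```

View pics/s5.png

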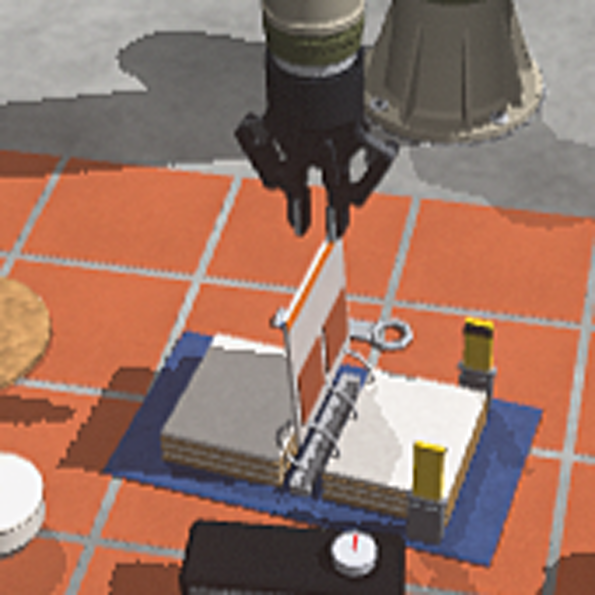

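The fingers sit above the leaf, straddling its edge: tips at crop (300,235) and (335,240), the leaf's top edge at about (335,235). Next I lower over the edge and carry it left.

Request:
arm_command(moves=[[0.75,0,0,20,0],[0.75,0,0,40,0],[0.75,0,0,52,0],[0.75,0,8,52,0],[0.75,0,16,52,0],[0.75,0,24,53,0],[0.75,0,32,54,0],[0.75,0,40,56,0],[0.75,0,49,59,0],[0.75,0,49,59,0]])

```text
clock: 12.05
tcp_pos: [0.5996, 0.0267, 0.1684]
orientation: [-0.0, 0.066, 0.998, 0.0]
wrist_force: [0.0, -0.4, -0.1]
finger_gap: 0.0214
```

```bash
cat >> h.py <<'E'
def ang():
    "leaf side-face/white points fit: angle via PCA of points on plane through the hinge"
    d=env.read_camera('scene')[1];P=cloud('scene',d);w=P-np.r_[O,0];B=np.stack([w[...,:2]@EX,w[...,:2]@EY-.0025,P[...,2]-.045],-1)
    m=(abs(B[...,0])<.066)&(B[...,2]>.03)&(np.hypot(B[...,1],B[...,2])<.168)&(np.hypot(B[...,1],B[...,2])>.06)&(d>0)
    a=np.degrees(np.arctan2(B[m][:,2],-B[m][:,1]));h,e=np.histogram(a,np.arange(0,181,3));i=np.argsort(-h)[:4];print("angle hist",[(e[k]+1.5,int(h[k])) for k in i])
E
python3 -c "
from h import *
now();leaf();ang()"
```

```text
t 12.05 binder mm [ -0.3  52.1 168.4] psi 1.572 F binder [ 0.1 -0.3 -0.1] gap 0.0214 q5 0.04
orange 22 [-18. 565.  93.] angle deg 175.3
angle hist [(np.float64(109.5), 60), (np.float64(103.5), 19), (np.float64(112.5), 15), (np.float64(100.5), 7)]
```

Request:
arm_command(moves=[[0.75,0,7,3,0],[0.75,0,14,6,0],[0.75,0,20,9,0],[0.75,0,26,13,0],[0.75,0,32,17,0],[0.75,0,38,21,0],[0.75,0,44,25,0],[0.75,0,50,30,0],[0.75,0,50,30,0]])

```text
clock: 13.05
tcp_pos: [0.6061, 0.0758, 0.138]
orientation: [-0.0, 0.066, 0.998, 0.0]
wrist_force: [0.4, 1.5, 0.1]
finger_gap: 0.0213
```

```bash
python3 -c "
from h import *
now();ang();p,_=env.read_camera('scene');cv2.imwrite('pics/s6.png',cv2.resize(p[130:260,200:350],None,fx=4,fy=4,interpolation=2))"
```

```text
t 13.05 binder mm [ -0.3 101.7 138. ] psi 1.571 F binder [0.2 1.5 0.1] gap 0.0213 q5 0.13
angle hist [(np.float64(130.5), 306), (np.float64(127.5), 114), (np.float64(124.5), 19), (np.float64(121.5), 12)]
```

View pics/s6.png

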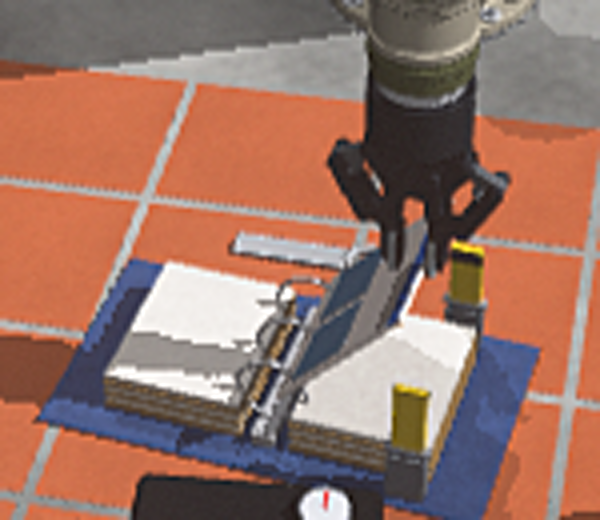

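The leaf is at about 130°, held lightly (1.5 N) by the left finger. I'll widen the jaws while keeping that finger in place. That lets the inner finger swing out past the leaf's end, so both fingers can finish outside the edge.

Request:
arm_command(moves=[[0.68,0,-2,3,0],[0.6,0,-6,4,0],[0.52,0,-9,6,0],[0.45,0,-13,8,0],[0.37,0,-16,9,0],[0.3,0,-19,10,0],[0.22,0,-22,11,0],[0.15,0,-25,12,0],[0.07,0,-28,13,0],[0,0,-32,14,0],[0,0,-32,14,0]])

```text
clock: 14.25
tcp_pos: [0.6021, 0.0426, 0.1248]
orientation: [-0.0, 0.067, 0.998, -0.0]
wrist_force: [-0.4, 0.0, -0.8]
finger_gap: 0.0858
```

```bash
cat >> h.py <<'E'
def fing(lo):
    d=env.read_camera('scene')[1];P=cloud('scene',d);w=P-np.r_[O,0];B=np.stack([w[...,:2]@EX,w[...,:2]@EY,P[...,2]],-1)
    s=env.get_state();r=s['tcp_pos'][:2]-O
    m=(abs(B[...,1]-r@EY)<.065)&(abs(B[...,0]-r@EX)<.065)&(B[...,2]>lo)&(B[...,2]<lo+.02)&(d>0);print("pts",m.sum());q=B[m];i=np.argsort(q[:,2])[::max(1,len(q)//12)];print((q[i]*1e3).round().tolist())
E
python3 -c "
from h import *
now();ang();fing(.15)"
```

```text
t 14.25 binder mm [  0.   68.2 124.8] psi 1.569 F binder [-0.4 -0.  -0.8] gap 0.0858 q5 0.07
angle hist [(np.float64(130.5), 253), (np.float64(127.5), 187), (np.float64(100.5), 30), (np.float64(97.5), 27)]
pts 105
[[-29.0, 90.0, 150.0], [-51.0, 90.0, 152.0], [17.0, 95.0, 155.0], [41.0, 93.0, 156.0], [-40.0, 96.0, 159.0], [12.0, 96.0, 159.0], [4.0, 97.0, 161.0], [57.0, 101.0, 161.0], [4.0, 118.0, 163.0], [12.0, 102.0, 165.0], [18.0, 104.0, 167.0], [59.0, 104.0, 168.0], [25.0, 106.0, 169.0], [19.0, 110.0, 170.0]]
```

Request:
arm_command(moves=[[0,7,2,0,0.14],[0,14,4.7,0,0.28],[0,20.4,8.2,0,0.42],[0,26.6,12.4,0,0.56],[0,32.2,17.2,0,0.7],[0,37.2,22.5,0,0.84],[0,41.5,28.2,0,0.98],[0,45,34.2,0,1.12],[0,47.6,40.3,0,1.26],[0,49.3,46.5,0,1.4],[0,50,52.7,0,1.54],[0,50,54,0,1.57]])

```text
clock: 15.55
tcp_pos: [0.5598, 0.1038, 0.125]
orientation: [0.0, 0.753, 0.658, 0.0]
wrist_force: [0.8, 0.2, -0.0]
finger_gap: 0.0855
```

```bash
python3 -c "
from h import *
now();ang();p,_=env.read_camera('scene');cv2.imwrite('pics/s7.png',cv2.resize(p[130:260,200:350],None,fx=4,fy=4,interpolation=2))"
```

```text
t 15.55 binder mm [-50.  123.3 125. ] psi -0.003 F binder [ 0.7  0.3 -0. ] gap 0.0855 q5 1.75
angle hist [(np.float64(130.5), 331), (np.float64(127.5), 119), (np.float64(133.5), 4), (np.float64(124.5), 2)]
```

View pics/s7.png

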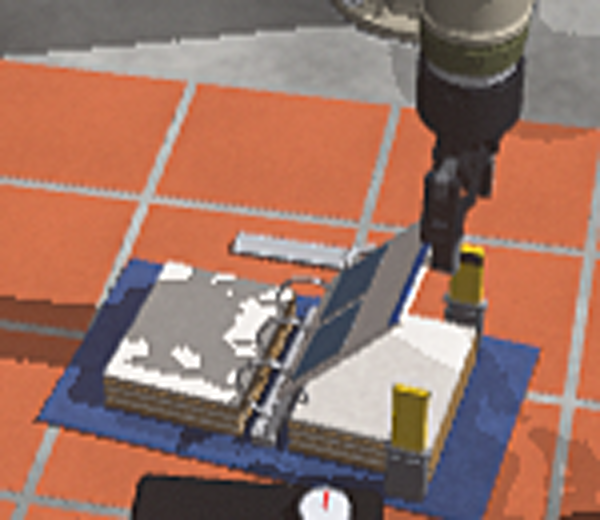

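The leaf still rests at about 130° on the finger outside its blue edge, near crop (440,260). Next I shut the jaws along the edge, keeping that finger in place.

Request:
arm_command(moves=[[0.09,0,4,-1,0],[0.18,0,7.5,-2,0],[0.27,0,11,-3,0],[0.36,0,15,-4,0],[0.45,0,19,-5,0],[0.54,0,23,-6,0],[0.63,0,27,-7,0],[0.72,0,31,-8,0],[0.81,0,35,-9,0],[0.9,0,39,-10,0],[1,0,43,-10,0],[1,0,43,-10,0]])

```text
clock: 16.85
tcp_pos: [0.6031, 0.0974, 0.1349]
orientation: [0.0, 0.753, 0.658, 0.0]
wrist_force: [0.0, 0.3, 0.8]
finger_gap: -0.0
```

```bash
python3 -c "
from h import *
now();ang()"
```

```text
t 16.85 binder mm [ -6.3 122.7 134.9] psi -0.0 F binder [-0.   0.3  0.8] gap -0.0 q5 1.73
angle hist [(np.float64(130.5), 292), (np.float64(127.5), 137), (np.float64(133.5), 6), (np.float64(124.5), 1)]
```

Request:
arm_command(moves=[[1,5.3,0,4.8,0],[1,10.4,0,9.7,0],[1,15.3,0,15,0],[1,20,0,20.3,0],[1,24.5,0,26,0],[1,28.6,0,31.7,0],[1,32.5,0,37.8,0],[1,36.3,0,44,0],[1,36.3,0,44,0]])

```text
clock: 17.8
tcp_pos: [0.607, 0.1342, 0.0898]
orientation: [-0.001, 0.752, 0.659, -0.0]
wrist_force: [-0.1, 1.3, -1.0]
finger_gap: 0.0002
```

```bash
python3 -c "
from h import *
now();ang()"
```

```text
t 17.8 binder mm [ -7.3 159.7  89.8] psi 0.001 F binder [-0.3  1.3 -1. ] gap 0.0002 q5 1.79
angle hist [(np.float64(151.5), 366), (np.float64(148.5), 339), (np.float64(145.5), 38), (np.float64(154.5), 3)]
```

Request:
arm_command(moves=[[1,3.2,0,6.3,0],[1,6.1,0,12.8,0],[1,8.8,0,19.4,0],[1,11.2,0,26,0],[1,13.2,0,33,0],[1,15,0,40,0],[1,15,0,40,0]])

```text
clock: 18.55
tcp_pos: [0.6091, 0.149, 0.0498]
orientation: [-0.0, 0.752, 0.659, 0.0]
wrist_force: [2.3, 2.7, 0.1]
finger_gap: 0.0001
```

```bash
sed -i 's/B\[...,2\]>.03)&(np.hypot/B[...,2]>.008)\&(np.hypot/' h.py; python3 -c "
from h import *
now();ang()"
```

```text
t 18.55 binder mm [ -7.1 174.6  49.8] psi 0.0 F binder [1.9 2.9 0.1] gap 0.0001 q5 1.81
angle hist [(np.float64(163.5), 434), (np.float64(166.5), 330), (np.float64(160.5), 90), (np.float64(169.5), 4)]
```

Request:
arm_command(moves=[[1,1,0,4,0],[1,1.7,0,8,0],[1,2.3,0,12,0],[1,2.8,0,16,0],[1,3,0,20,0],[1,3,0,20,0]])

```text
clock: 19.2
tcp_pos: [0.6096, 0.1522, 0.0302]
orientation: [-0.001, 0.752, 0.659, 0.0]
wrist_force: [1.0, 5.7, -0.2]
finger_gap: 0.0002
```

```bash
python3 -c "
from h import *
now();ang()"
```

```text
t 19.2 binder mm [ -7.1 177.8  30.2] psi 0.001 F binder [ 0.2  5.8 -0.2] gap 0.0002 q5 1.82
angle hist [(np.float64(172.5), 501), (np.float64(169.5), 300), (np.float64(166.5), 46), (np.float64(175.5), 15)]
```

Request:
arm_command(moves=[[1,0.5,0,4,0],[1,0.8,0,8,0],[1,1.0,0,12,0],[1,1.2,0,16,0],[1,1.2,0,19,0],[1,1.2,0,19,0]])

```text
clock: 19.85
tcp_pos: [0.6097, 0.1532, 0.0114]
orientation: [-0.0, 0.752, 0.659, 0.0]
wrist_force: [1.3, 5.1, -0.1]
finger_gap: 0.0
```

```bash
python3 -c "
from h import *
now();leaf();ang()
d=env.read_camera('scene')[1];P=cloud('scene',d);w=P-np.r_[O,0];B=np.stack([w[...,:2]@EX,w[...,:2]@EY,P[...,2]],-1)
for y in(.06,.09,.12,.15):
  m=(abs(B[...,0]-.03)<.03)&(abs(B[...,1]-y)<.008)&(B[...,2]<.1);print(y,np.median(B[m][:,2]).round(4))"
```

```text
t 19.85 binder mm [ -7.1 178.9  11.4] psi 0.0 F binder [ 0.6  5.2 -0.1] gap 0.0 q5 1.82
orange 19 [-16. 572.  92.] angle deg 175.5
blue 73 [ 32. 163.  49.] angle deg 179.3
angle hist [(np.float64(175.5), 29), (np.float64(172.5), 24), (np.float64(178.5), 2), (np.float64(1.5), 0)]
0.06 0.0476
0.09 0.0482
0.12 -0.7464
0.15 0.0081
```

Request:
arm_command(moves=[[1,0,0,3,0],[1,0,0,5,0],[1,0,0,5,0],[1,3,0,5,0],[1,8,0,5,0],[1,20,0,-30,0],[1,20,0,-80,0],[1,20,0,-130,0],[1,20,0,-130,0]])

```text
clock: 20.9
tcp_pos: [0.6168, 0.1729, 0.15]
orientation: [0.004, 0.753, 0.659, 0.005]
wrist_force: [2.4, 0.5, 0.4]
finger_gap: 0.0002
```

```bash
cat >> h.py <<'E'
def scan():
    for n in('scene','top'):
        p,d=env.read_camera(n);P=cloud(n,d);w=P-np.r_[O,0];B=np.stack([w[...,:2]@EX,w[...,:2]@EY,P[...,2]],-1)
        for y in(.04,.07,.1,.155):
            m=(abs(B[...,0])<.04)&(abs(B[...,1]-y)<.01)&(B[...,2]<.1)&(B[...,2]>.02);print(n,y,m.sum(),np.median(B[m][:,2]).round(4) if m.any() else None)
        m=(hsv(p,(22,140,60),(34,255,255))>0)&(abs(B[...,0])<.13)&(B[...,1]>.08)&(B[...,1]<.16)&(d>0)
        for sg in(-1,1):
            q=B[m&(B[...,0]*sg>0)]
            if len(q): print(n,"clip",sg,len(q),"x,z lo",np.percentile(q,5,axis=0).round(3),"hi",np.percentile(q,95,axis=0).round(3))
    return p
E
python3 -c "
from h import *
now();scan()"
```

```text
t 20.9 binder mm [ -2.6 199.3 150. ] psi -0.0 F binder [2.3 0.8 0.4] gap 0.0002 q5 1.85
scene 0.04 110 0.0493
scene 0.07 111 0.05
scene 0.1 93 0.0489
scene 0.155 116 0.0486
scene clip -1 76 x,z lo [-0.085  0.113  0.062] hi [-0.076  0.134  0.117]
scene clip 1 115 x,z lo [0.08  0.114 0.063] hi [0.087 0.136 0.117]
top 0.04 201 0.0474
top 0.07 200 0.0483
top 0.1 198 0.0466
top 0.155 199 0.047
top clip -1 27 x,z lo [-0.086  0.109  0.086] hi [-0.079  0.129  0.118]
top clip 1 22 x,z lo [0.076 0.11  0.109] hi [0.082 0.132 0.118]
```

The leaf lies flat: top at about 47–48 mm everywhere, 47 mm expected. Next is the near clip, starting from its outer side.

Request:
arm_command(moves=[[1,-40,-60,0,0],[1,-77,-113,0,0],[1,-77,-113,0,0],[1,-77,-113,0,0],[1,-77,-113,30,0],[1,-77,-113,60,0],[1,-77,-113,74,0],[1,-77,-113,74,0],[1,-77,-113,74,0]])

```text
clock: 21.9
tcp_pos: [0.4898, 0.111, 0.067]
orientation: [-0.001, 0.753, 0.659, -0.001]
wrist_force: [-0.1, 0.5, 0.1]
finger_gap: -0.0003
```

```bash
python3 -c "
from h import *
plan([(-99,122,76),(-87,122,75),(-76,122,71.5),(-66,122,65),(-58,122,56),(-53,122,45.5),(-51,122,34)])"
```

```text
t 21.9 binder mm [-120.4  121.1   67. ] psi -0.0 F binder [-0.2  0.5  0.1] gap -0.0003 q5 1.77
[-99. 122.  76.] -> [ 0.9 21.3 -9. ]
[-87. 122.  75.] -> [ 0.9 33.4 -8.1]
[-76.  122.   71.5] -> [ 0.9 44.4 -4.6]
[-66. 122.  65.] -> [ 0.9 54.4  1.9]
[-58. 122.  56.] -> [ 0.9 62.4 10.9]
[-53.  122.   45.5] -> [ 0.9 67.4 21.4]
[-51. 122.  34.] -> [ 0.9 69.4 32.9]
```

Request:
arm_command(moves=[[1,0,8,0,0],[1,0,16,0,0],[1,0,22,0.5,0],[1,0,28,1,0],[1,0,34,2.5,0],[1,0,39,4.5,0],[1,0,44,7,0],[1,0,49,11,0],[1,0,53,15,0],[1,0,57,20,0],[1,0,57,20,0]])

```text
clock: 23.0
tcp_pos: [0.5471, 0.1033, 0.047]
orientation: [-0.0, 0.753, 0.658, -0.0]
wrist_force: [0.6, 0.3, 0.4]
finger_gap: 0.0004
```

```bash
python3 -c "
from h import *
now();scan()" | grep -v '0\.[01]'; python3 -c "
from h import *
now();scan()" | grep -E 'clip|bind'
```

```text
t 23.1 binder mm [-63.3 120.9  47.1] psi -0.0 F binder [-0.2 -1.3  0. ] gap -0.0002 q5 1.75
scene clip -1 49 x,z lo [-0.069  0.113  0.063] hi [-0.025  0.136  0.082]
scene clip 1 118 x,z lo [0.081 0.114 0.065] hi [0.088 0.136 0.117]
top clip 1 23 x,z lo [0.076 0.11  0.109] hi [0.081 0.131 0.119]
```

Request:
arm_command(moves=[[1,0,4,3,0],[1,0,8,6,0],[1,0,11,9,0],[1,0,12,11,0],[1,0,12,12,0],[1,0,12,12,0]])

```text
clock: 23.8
tcp_pos: [0.5592, 0.1018, 0.0358]
orientation: [0.0, 0.753, 0.659, 0.0]
wrist_force: [-0.7, -0.4, 0.9]
finger_gap: -0.0001
```

```bash
python3 -c "
from h import *
now();scan()" | grep -E 'clip|bind'
```

```text
t 23.8 binder mm [-50.3 121.2  35.8] psi -0.0 F binder [-0.6 -0.5  0.9] gap -0.0001 q5 1.74
scene clip -1 60 x,z lo [-0.076  0.113  0.054] hi [-0.024  0.136  0.061]
scene clip 1 118 x,z lo [0.08  0.114 0.065] hi [0.087 0.136 0.116]
top clip 1 23 x,z lo [0.076 0.11  0.109] hi [0.082 0.131 0.117]
```

Almost flat, so I press down in small steps until the force rises.

Request:
arm_command(moves=[[1,0,8,1,0],[1,0,8,2,0],[1,0,8,3,0],[1,0,8,3,0]])

```text
clock: 24.3
tcp_pos: [0.5676, 0.1008, 0.0347]
orientation: [0.001, 0.753, 0.659, 0.001]
wrist_force: [-4.6, -0.2, 11.0]
finger_gap: -0.0002
```

```bash
python3 -c "
from h import *
now();scan()" | grep -E 'clip|bind'
```

```text
t 24.3 binder mm [-41.9 121.3  34.7] psi -0.0 F binder [-4.5 -0.8 11. ] gap -0.0002 q5 1.74
scene clip -1 47 x,z lo [-0.079  0.114  0.054] hi [-0.022  0.136  0.06 ]
scene clip 1 119 x,z lo [0.08  0.114 0.064] hi [0.087 0.136 0.117]
top clip 1 22 x,z lo [0.076 0.11  0.11 ] hi [0.081 0.131 0.119]
```

The near clip is on its stop (11 N with almost no travel). Now the far clip.

Request:
arm_command(moves=[[1,0,0,-30,0],[1,0,0,-80,0],[1,0,20,-95,0],[1,1,60,-95,0],[1,1,110,-95,0],[1,1,160,-95,0],[1,1,160,-95,0],[1,1,160,-95,0],[1,1,160,-80,0],[1,1,160,-60,0],[1,1,160,-45,0],[1,1,160,-45,0]])

```text
clock: 25.6
tcp_pos: [0.7222, 0.081, 0.0765]
orientation: [-0.001, 0.752, 0.659, -0.002]
wrist_force: [-0.3, 0.2, -0.2]
finger_gap: 0.0002
```

Request:
arm_command(moves=[[1,0,0,0,0],[1,0,0,0,0]])

```text
clock: 25.8
tcp_pos: [0.7256, 0.0808, 0.08]
orientation: [0.001, 0.752, 0.659, 0.001]
wrist_force: [-0.1, -0.6, 0.5]
finger_gap: 0.0002
```

```bash
python3 -c "
from h import *
now();scan()" | grep -E 'clip|bind'
```

```text
t 25.8 binder mm [117.4 122.5  80. ] psi 0.0 F binder [-0.  -0.6  0.5] gap 0.0002 q5 1.7
scene clip -1 92 x,z lo [-0.078  0.116  0.054] hi [-0.023  0.136  0.061]
scene clip 1 47 x,z lo [0.081 0.127 0.062] hi [0.087 0.136 0.116]
```

Request:
arm_command(moves=[[1,0,-9,4,0],[1,0,-18,4,0],[1,0,-24,5,0],[1,0,-30,6,0],[1,0,-36,8,0],[1,0,-41,11,0],[1,0,-46,15,0],[1,0,-51,20,0],[1,0,-55,25,0],[1,0,-59,30,0],[1,0,-62,34,0],[1,0,-62,34,0]])

```text
clock: 27.1
tcp_pos: [0.6629, 0.0889, 0.0428]
orientation: [-0.001, 0.753, 0.659, -0.001]
wrist_force: [1.2, -0.2, 1.1]
finger_gap: -0.0004
```

```bash
python3 -c "
from h import *
now();scan()" | grep -E 'clip|bind'
```

```text
t 27.1 binder mm [ 54.1 122.2  42.8] psi 0.0 F binder [ 1.2 -0.   1.1] gap -0.0004 q5 1.72
scene clip -1 62 x,z lo [-0.077  0.123  0.052] hi [-0.025  0.136  0.061]
scene clip 1 79 x,z lo [0.031 0.114 0.056] hi [0.078 0.14  0.134]
```

Request:
arm_command(moves=[[1,0,-4,2.5,0],[1,0,-7,5,0],[1,0,-9,7,0],[1,0,-11,8.5,0],[1,0,-11,9.5,0],[1,0,-11,10.5,0],[1,0,-11,10.5,0]])

```text
clock: 27.9
tcp_pos: [0.6525, 0.0904, 0.0348]
orientation: [0.0, 0.752, 0.659, 0.0]
wrist_force: [-1.6, 0.0, 10.2]
finger_gap: 0.0001
```

```bash
python3 -c "
from h import *
now()"
```

```text
t 27.9 binder mm [ 43.7 122.3  34.8] psi 0.0 F binder [-1.6 -0.2 10.2] gap 0.0001 q5 1.72
```

The far clip is on its stop at the same height as the near one, with 10 N. I lift straight up, retreat and check.

Request:
arm_command(moves=[[1,0,0,-30,0],[1,0,0,-80,0],[1,0,0,-130,0],[1,0,0,-150,0],[1,50,-50,-150,0],[1,100,-100,-150,0],[1,150,-150,-150,0],[1,180,-150,-150,0],[1,200,-150,-150,0],[1,200,-150,-150,0],[1,200,-150,-150,0]])

```text
clock: 29.0
tcp_pos: [0.5291, 0.3095, 0.1825]
orientation: [-0.0, 0.751, 0.66, -0.001]
wrist_force: [0.4, -1.2, -0.3]
finger_gap: 0.0001
```

```bash
python3 -c "
from h import *
now();p=scan()
T=p
S,_=env.read_camera('scene');cv2.imwrite('pics/end.png',np.vstack([cv2.resize(S[150:300,200:350],(580,580)).astype(np.uint8)]))
T0=np.load('top0.npz')['p'];cv2.imwrite('pics/endt.png',np.hstack([cv2.resize(T0[80:300,90:480],(390,220)),cv2.resize(T[80:300,90:480],(390,220))]))
f0=np.load('top0.npz')['d'];d=env.read_camera('top')[1]
"
```

```text
t 29.0 binder mm [-107.7  323.1  182.5] psi 0.003 F binder [ 0.6 -1.1 -0.3] gap 0.0001 q5 2.1
scene 0.04 108 0.0488
scene 0.07 115 0.05
scene 0.1 123 0.0487
scene 0.155 120 0.0487
scene clip -1 106 x,z lo [-0.08   0.113  0.054] hi [-0.025  0.136  0.061]
scene clip 1 115 x,z lo [0.024 0.114 0.054] hi [0.075 0.136 0.06 ]
top 0.04 199 0.0477
top 0.07 203 0.0479
top 0.1 205 0.0474
top 0.155 201 0.0463
top clip -1 163 x,z lo [-0.079  0.11   0.051] hi [-0.028  0.13   0.059]
top clip 1 172 x,z lo [0.025 0.111 0.052] hi [0.075 0.132 0.059]
```

View pics/end.png

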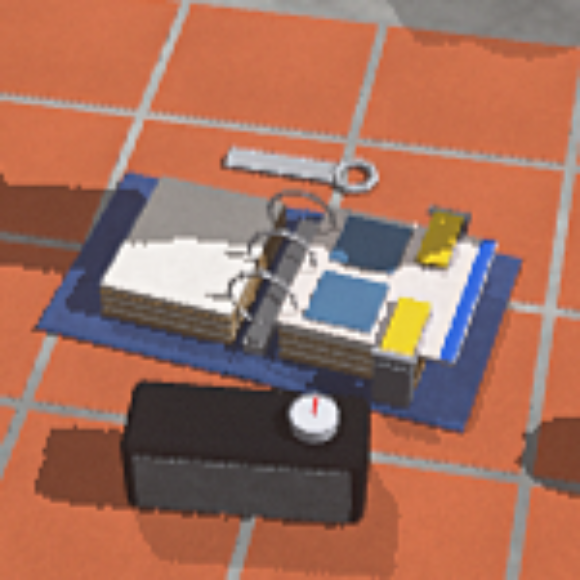

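View pics/endt.png

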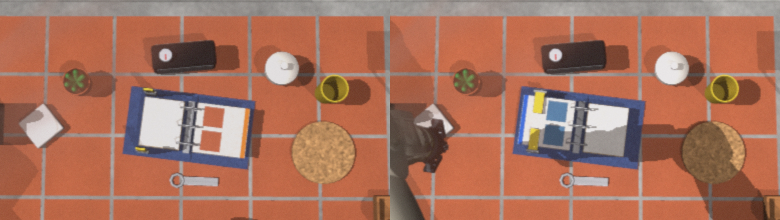

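Both pictures show the leaf flat on the left with its blue samples up, both clips folded over it, and the bystanders unmoved. I'm handing in.

```bash
python3 -c "
from workcell import env
print(env.hand_in())"
```

```text
the job is handed in; nothing more can be done
None
```

The leaf now lies flat on the left with its blue samples up, and both yellow clips are folded down over it. I handed the job in at about 29 s of the 66 s allowed.

- **Leaf:** I lifted it by friction on its free edge, carried it past upright between the fingers, and lowered it along its arc. The edge stayed against the fingers until the leaf was flat.
- **Clips:** I folded the near one, then the far one, each pressed onto its stop with about 10–11 N.

**Last checks:**
- The leaf top measured 46–50 mm across both cameras (47 expected).
- The clips' upper surfaces measured about 59–61 mm at the high end (56 expected). That is slightly high, but within the depth noise and camera error of a few mm.
- The bystanders look unmoved in the before and after top views, compared by eye only. The arm hides part of the coasters in the last one.
- The largest force I read was about 11 N. It was read only at the end of each move, so brief peaks in between were not seen.

**One disagreement:** the fingertips were about 40 mm higher than the reported TCP height and the stated overhang implied. Depth images from the start pose and from two later poses showed it. I used the camera-measured height instead, and the contact heights on the leaf and clips agreed with it. Because of this, my first try at touching the leaf edge passed above it without contact.

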